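Count four polishing balls on the pocket board

ROBOT

A 7-joint arm with a two-finger parallel gripper is mounted at the origin on a cart in front of the work surface, level with it; the furniture and walls round the work are solid. World frame = base frame: x ahead of the robot, y to its left, z up, the work surface at z = 0. Lengths are in m, angles in rad, forces in N, time in s.
With the tool pointing down it reaches from about 0.425 to 0.875 m from the base axis. Payload 4.7 kg.
Tool frame: the origin (TCP) lies between the finger pads; the fingertips stand 14 mm ahead of it and the grasp point (between the pads) lies 5 mm behind it; z points along the fingers, y is the line along which they close (so a half turn about z gives the same grasp; the last joint's range is limited). The gripper opens to 87 mm and grips with 3 to 60 N. Pads are 19 mm wide; open, the fingers measure 117 mm over their backs; the gripper's body (75 mm by 190 mm) begins 51 mm behind the grasp point.
Start: joints at [-1.208, 0.321, -0.07, 1.45, 0.023, 1.371, -0.057], TCP at [0.222, 0.611, 0.237] pointing down, gripper open.
Joint ranges: [-2.86, 2.86], [-0.3, 2.09], [-1.38, 1.24], [0.06, 2.45], [-1.56, 4.7], [0.09, 2.05], [-2.69, 2.69]. Speed limits (rad/s): [2.57, 2.57, 3.14, 3.14, 3.14, 3.14, 3.14].

INTERFACE

Orientations are given as a rotation vector (axis times angle).
In Python, from bench import ctrl gives the robot as it stands.
- The arm moves only by the tool step_arm, never from a script. Its argument "commands" is a list of rows, each an object with "travel": the shift along the tool's x, y, z in m, a list of three; "turn": the turn, a rotation vector about the tool's x, y, z in degrees, a list of three. A call has 1 to 5 rows; each row is the pose to reach, as a shift and turn from the pose commanded when the call began, along the tool's axes at that moment; what a row does not reach only later rows make up. A row lasts 1/10 s, in which the tool goes at most 50 mm and 8.59 degrees, less where a joint would pass 70% of its speed; a pose out of reach is approached as far as the arm can. A call with a gripper value outside its range is refused whole. "gripper" is the opening, from 0 (shut) to 1 (fully open), set as the call begins (left out, the last holds). The fingers move at their own pace and stop on an object; "force" is the grip in N (left out, the last holds). Time passes only in rows, so rows that repeat a pose let the fingers close. It gives the time, the measured TCP pose, the force, the opening and the grip force at its end, in the units of the state.
- ctrl.get_state(): the state, without advancing time (a new reading comes with each control period).
- ctrl.get_image(name): name is "scene" or "side" or "wrist"; returns the picture (400x640x3 uint8, red, green, blue); there is no depth.
- ctrl.camera_model(name): a dict with "fx", "fy", "cx", "cy" (pixels), "R" (3x3) and "t" (3): a world point X has camera coordinates R X + t; the wrist camera has in their place "T_tool_cam" (4x4, takes a point from camera to tool coordinates, whose origin is the TCP and whose axes are the flange's). Camera axes: x right, y down, z forward; pixel columns grow to the right and rows downward; lengths in m; the calibration is good to about 2 mm. A picture is of the moment at which its call begins: read the wrist's pose just before it. camera_model takes no time and is no camera call.
- ctrl.close_job(): hands the job in; it is judged then, once.
The state is a dict: "time": time; "joint_positions": joint angles; "qd": joint speeds; "joint_torque": joint torques, N m; "position": TCP position; "tool_rot": TCP orientation; "ft_force": force on the tool from outside, world axes, zero at the start; "torque": the same for the moment, N m; "grip_width": opening from 0.0 (shut) to 1.0 (fully open); "grip_force": force on a finger pad.
Only numpy, scipy, OpenCV 4.12 (cv2) and the standard library are available. Lean on these libraries where they do the work, as an engineer would, in place of code of your own. Each camera call takes 0.05 s, during which the arm holds its last target. There are 200 camera calls.

TASK

Count out four polishing balls: pick up the wooden counting board by its bridge handle, tilt it with the pocket end down until every pocket holds a ball, then tip it the other way so that the balls left over run back into the channel. Set the board down level in the middle of the large wooden soldering board (the big plain plate, not the small plates at the table edge), square with it and with the channel end towards the robot, let go, and finally shut the flap over the channel. Spill no ball and leave the other things where they are.

Things in the scene. Friction and masses are not known exactly. Their poses are not given: they have to be found in the camera images.
- counting_board: Loose wooden counting board, 102 (x) x 91 (y) mm, rim 38 mm high, about 0.5 kg. Origin: centre of its underside; z up, x from its channel end to its pocket end. Three fins along x split it into four lanes 18 mm wide, open above; each runs from a channel bay over a level run (x -10 to 29, 20 mm high) to one pocket. At the start the channel end faces the robot, give or take 20 degrees.
- pockets (a point): Middle of the row of four pockets (board x 37.5, z 20 mm), one per lane, against the pocket end wall: each 17 (x) x 18 mm, 11 mm deep, floor 9 mm above the underside; holds one ball.
- channel (a point): Middle of the channel (board x -28, z 13.5 mm), one bay per lane: x -46 to -10 mm, floor sloping 20 degrees down to the channel end wall (20 to 7 mm high). The slope keeps the balls there while the board is within 15 degrees of level; tilted about 35 degrees pocket end down, they roll to the pockets in about a second.
- grip (a point): Grip point of the bridge handle across the board's middle, 64 mm above the underside's centre. Handle: upright wooden plate 12 mm thick (x), 60 mm wide (y), from 52 to 78 mm above the underside, on a cross bar as thick from 42 to 52 mm. The gripper can close on it along the board's x.
- channel_end (a point): Middle of the top of the board's channel end wall (board x -51, z 38 mm).
- flap (a joint): Aluminium flap over the channel, 35 mm long, 89 wide, 2.5 thick, hinged along y on top of the channel end wall (board x -48.5, z 38.5 mm). 0 = shut, flat over the channel; grows as it swings up and outwards, to 1.9 rad (leaning out past the channel end). Starts open, 1.5 to 1.85. A stiff hinge (0.02 N m) keeps it at any angle: push it all the way down.
- flap_edge (a point): Middle of the flap's free edge, 35 mm from the hinge.
- soldering_board: Fixed flat wooden soldering board lying on the table, 200 (x) x 160 (y) x 14 mm. Origin: centre of its underside, z up; x points away from the robot, give or take 12 degrees. Its near edge is at x -100 mm. (The smaller, thinner plates at the near table edge are something else.)
- lamp_arm (a point): Middle of the desk lamp's fixed straight arm, an obstacle 30 mm thick over the right of the table: it runs from its post at the back (0.76 ahead, 0.11 left of the robot, 0.48 m high) to the lamp head (0.22 ahead, 0.33 right, 0.37 m high). Keep the wrist clear of it; there is free room above for tilting further left, about 0.27 to 0.35 m left of the robot.
- ball_1: Steel ball, 14 mm across, 11 g, origin at its centre; starts in channel bay 1 of 4 (counted from the board's -y side), two balls to a bay.
- ball_2: Steel ball, 14 mm across, 11 g, origin at its centre; starts in channel bay 1 of 4 (counted from the board's -y side), two balls to a bay.
- ball_3: Steel ball, 14 mm across, 11 g, origin at its centre; starts in channel bay 2 of 4 (counted from the board's -y side), two balls to a bay.
- ball_4: Steel ball, 14 mm across, 11 g, origin at its centre; starts in channel bay 2 of 4 (counted from the board's -y side), two balls to a bay.
- ball_5: Steel ball, 14 mm across, 11 g, origin at its centre; starts in channel bay 3 of 4 (counted from the board's -y side), two balls to a bay.
- ball_6: Steel ball, 14 mm across, 11 g, origin at its centre; starts in channel bay 3 of 4 (counted from the board's -y side), two balls to a bay.
- ball_7: Steel ball, 14 mm across, 11 g, origin at its centre; starts in channel bay 4 of 4 (counted from the board's -y side), two balls to a bay.
- ball_8: Steel ball, 14 mm across, 11 g, origin at its centre; starts in channel bay 4 of 4 (counted from the board's -y side), two balls to a bay.
- matchbox: Loose matchbox, 54x37x16 mm, origin centre of its underside: bystander.
- graver: Loose wooden graver handle lying down, 23x104x23 mm, origin under its middle: bystander.
- glass_bowl: Loose small glass bowl, 69x69x36 mm, origin centre of its underside: bystander.
Mind the look-alikes: they are no part of the job. Leave any yellow look-alike of the counting_board alone.

How it is judged:
On the way, in this order (a step that is already met when the one before it is completed fails the run):
1. the counting board is lifted in the gripper, the balls still in the channel (contact force between the fingers and counting_board above 1 N and height (world z) of counting_board above 0.04 m and x of each of ball_1, ball_2, ball_3, ball_4, ball_5, ball_6, ball_7, ball_8 in the frame of counting_board below -0.01 m), for 0.1 s.
2. tilted in the gripper, every pocket has taken a ball (contact force between the fingers and counting_board above 1 N and height (world z) of counting_board above 0.04 m and ((x of ball_1 in the frame of counting_board above 0.028 m and z of ball_1 in the frame of counting_board between 0.01 and 0.02 m) or (x of ball_2 in the frame of counting_board above 0.028 m and z of ball_2 in the frame of counting_board between 0.01 and 0.02 m)) and ((x of ball_3 in the frame of counting_board above 0.028 m and z of ball_3 in the frame of counting_board between 0.01 and 0.02 m) or (x of ball_4 in the frame of counting_board above 0.028 m and z of ball_4 in the frame of counting_board between 0.01 and 0.02 m)) and ((x of ball_5 in the frame of counting_board above 0.028 m and z of ball_5 in the frame of counting_board between 0.01 and 0.02 m) or (x of ball_6 in the frame of counting_board above 0.028 m and z of ball_6 in the frame of counting_board between 0.01 and 0.02 m)) and ((x of ball_7 in the frame of counting_board above 0.028 m and z of ball_7 in the frame of counting_board between 0.01 and 0.02 m) or (x of ball_8 in the frame of counting_board above 0.028 m and z of ball_8 in the frame of counting_board between 0.01 and 0.02 m)) and angle between counting_board's own z axis and vertical above 0.26 rad), for 0.1 s.
3. still in the gripper, each pocket holds its ball and all the others are back in the channel (contact force between the fingers and counting_board above 1 N and height (world z) of counting_board above 0.04 m and ((x of ball_1 in the frame of counting_board above 0.028 m and z of ball_1 in the frame of counting_board between 0.01 and 0.02 m and x of ball_2 in the frame of counting_board between -0.047 and -0.01 m and z of ball_2 in the frame of counting_board above 0.01 m) or (x of ball_2 in the frame of counting_board above 0.028 m and z of ball_2 in the frame of counting_board between 0.01 and 0.02 m and x of ball_1 in the frame of counting_board between -0.047 and -0.01 m and z of ball_1 in the frame of counting_board above 0.01 m)) and ((x of ball_3 in the frame of counting_board above 0.028 m and z of ball_3 in the frame of counting_board between 0.01 and 0.02 m and x of ball_4 in the frame of counting_board between -0.047 and -0.01 m and z of ball_4 in the frame of counting_board above 0.01 m) or (x of ball_4 in the frame of counting_board above 0.028 m and z of ball_4 in the frame of counting_board between 0.01 and 0.02 m and x of ball_3 in the frame of counting_board between -0.047 and -0.01 m and z of ball_3 in the frame of counting_board above 0.01 m)) and ((x of ball_5 in the frame of counting_board above 0.028 m and z of ball_5 in the frame of counting_board between 0.01 and 0.02 m and x of ball_6 in the frame of counting_board between -0.047 and -0.01 m and z of ball_6 in the frame of counting_board above 0.01 m) or (x of ball_6 in the frame of counting_board above 0.028 m and z of ball_6 in the frame of counting_board between 0.01 and 0.02 m and x of ball_5 in the frame of counting_board between -0.047 and -0.01 m and z of ball_5 in the frame of counting_board above 0.01 m)) and ((x of ball_7 in the frame of counting_board above 0.028 m and z of ball_7 in the frame of counting_board between 0.01 and 0.02 m and x of ball_8 in the frame of counting_board between -0.047 and -0.01 m and z of ball_8 in the frame of counting_board above 0.01 m) or (x of ball_8 in the frame of counting_board above 0.028 m and z of ball_8 in the frame of counting_board between 0.01 and 0.02 m and x of ball_7 in the frame of counting_board between -0.047 and -0.01 m and z of ball_7 in the frame of counting_board above 0.01 m))), for 0.2 s.
4. the board stands level in the middle of the soldering board, released, flap still open (x of counting_board in the frame of soldering_board between -0.035 and 0.035 m and y of counting_board in the frame of soldering_board between -0.025 and 0.025 m and z of counting_board in the frame of soldering_board between 0.01 and 0.02 m and x of channel_end in the frame of soldering_board below 0 m and angle between the x axis of counting_board and the x axis of soldering_board, either way round below 0.17 rad and angle between counting_board's own z axis and vertical below 0.04 rad and contact force between the fingers and counting_board below 0.2 N and linear speed of counting_board below 0.02 m/s and ((x of ball_1 in the frame of counting_board above 0.028 m and z of ball_1 in the frame of counting_board between 0.01 and 0.02 m and x of ball_2 in the frame of counting_board between -0.047 and -0.01 m and z of ball_2 in the frame of counting_board above 0.01 m) or (x of ball_2 in the frame of counting_board above 0.028 m and z of ball_2 in the frame of counting_board between 0.01 and 0.02 m and x of ball_1 in the frame of counting_board between -0.047 and -0.01 m and z of ball_1 in the frame of counting_board above 0.01 m)) and ((x of ball_3 in the frame of counting_board above 0.028 m and z of ball_3 in the frame of counting_board between 0.01 and 0.02 m and x of ball_4 in the frame of counting_board between -0.047 and -0.01 m and z of ball_4 in the frame of counting_board above 0.01 m) or (x of ball_4 in the frame of counting_board above 0.028 m and z of ball_4 in the frame of counting_board between 0.01 and 0.02 m and x of ball_3 in the frame of counting_board between -0.047 and -0.01 m and z of ball_3 in the frame of counting_board above 0.01 m)) and ((x of ball_5 in the frame of counting_board above 0.028 m and z of ball_5 in the frame of counting_board between 0.01 and 0.02 m and x of ball_6 in the frame of counting_board between -0.047 and -0.01 m and z of ball_6 in the frame of counting_board above 0.01 m) or (x of ball_6 in the frame of counting_board above 0.028 m and z of ball_6 in the frame of counting_board between 0.01 and 0.02 m and x of ball_5 in the frame of counting_board between -0.047 and -0.01 m and z of ball_5 in the frame of counting_board above 0.01 m)) and ((x of ball_7 in the frame of counting_board above 0.028 m and z of ball_7 in the frame of counting_board between 0.01 and 0.02 m and x of ball_8 in the frame of counting_board between -0.047 and -0.01 m and z of ball_8 in the frame of counting_board above 0.01 m) or (x of ball_8 in the frame of counting_board above 0.028 m and z of ball_8 in the frame of counting_board between 0.01 and 0.02 m and x of ball_7 in the frame of counting_board between -0.047 and -0.01 m and z of ball_7 in the frame of counting_board above 0.01 m)) and value of joint flap above 0.8 rad), for 0.2 s.
At the end, for the whole second after the job is handed in: The board stands released, level on the soldering board, centre within 35 mm along and 25 mm across of its middle, square within 10 degrees, channel end towards the robot; one ball in each pocket, the other four in the channel; flap below 0.12 rad (x of counting_board in the frame of soldering_board between -0.035 and 0.035 m and y of counting_board in the frame of soldering_board between -0.025 and 0.025 m and z of counting_board in the frame of soldering_board between 0.01 and 0.02 m and x of channel_end in the frame of soldering_board below 0 m and angle between the x axis of counting_board and the x axis of soldering_board, either way round below 0.17 rad and angle between counting_board's own z axis and vertical below 0.04 rad and contact force between the fingers and counting_board below 0.2 N and linear speed of counting_board below 0.02 m/s and ((x of ball_1 in the frame of counting_board above 0.028 m and z of ball_1 in the frame of counting_board between 0.01 and 0.02 m and x of ball_2 in the frame of counting_board between -0.047 and -0.01 m and z of ball_2 in the frame of counting_board above 0.01 m) or (x of ball_2 in the frame of counting_board above 0.028 m and z of ball_2 in the frame of counting_board between 0.01 and 0.02 m and x of ball_1 in the frame of counting_board between -0.047 and -0.01 m and z of ball_1 in the frame of counting_board above 0.01 m)) and ((x of ball_3 in the frame of counting_board above 0.028 m and z of ball_3 in the frame of counting_board between 0.01 and 0.02 m and x of ball_4 in the frame of counting_board between -0.047 and -0.01 m and z of ball_4 in the frame of counting_board above 0.01 m) or (x of ball_4 in the frame of counting_board above 0.028 m and z of ball_4 in the frame of counting_board between 0.01 and 0.02 m and x of ball_3 in the frame of counting_board between -0.047 and -0.01 m and z of ball_3 in the frame of counting_board above 0.01 m)) and ((x of ball_5 in the frame of counting_board above 0.028 m and z of ball_5 in the frame of counting_board between 0.01 and 0.02 m and x of ball_6 in the frame of counting_board between -0.047 and -0.01 m and z of ball_6 in the frame of counting_board above 0.01 m) or (x of ball_6 in the frame of counting_board above 0.028 m and z of ball_6 in the frame of counting_board between 0.01 and 0.02 m and x of ball_5 in the frame of counting_board between -0.047 and -0.01 m and z of ball_5 in the frame of counting_board above 0.01 m)) and ((x of ball_7 in the frame of counting_board above 0.028 m and z of ball_7 in the frame of counting_board between 0.01 and 0.02 m and x of ball_8 in the frame of counting_board between -0.047 and -0.01 m and z of ball_8 in the frame of counting_board above 0.01 m) or (x of ball_8 in the frame of counting_board above 0.028 m and z of ball_8 in the frame of counting_board between 0.01 and 0.02 m and x of ball_7 in the frame of counting_board between -0.047 and -0.01 m and z of ball_7 in the frame of counting_board above 0.01 m)) and value of joint flap below 0.12 rad); the robot touches nothing.
It fails at once if the matchbox is disturbed (moved more than 30 mm) (distance of matchbox from where it was at the start of the episode above 0.03 m).
It fails at once if the graver is disturbed (moved more than 30 mm) (distance of graver from where it was at the start of the episode above 0.03 m).
It fails at once if the glass bowl is disturbed (moved more than 30 mm) (distance of glass_bowl from where it was at the start of the episode above 0.03 m).
It fails at once if a ball is spilled off the board (distance between any of ball_1, ball_2, ball_3, ball_4, ball_5, ball_6, ball_7, ball_8 and counting_board above 0.1 m).
It also fails if it takes over 58 s, if anything falls off the work surface, if the arm or the gripper's body presses on something with over 40 N, if the wrist force passes 120 N, or if a joint passes its speed limit or range.

## Working session

There is one attempt and no reset: what is moved stays moved. The work goes in short steps, Python scripts to look and compute and a tool call to move; the robot and the scene stay as the last step left them, time stands still between calls to the robot, and variables do not carry over. Pictures are saved under pics/ and viewed, at most 10 in all, crops included, and the job is handed in when it is done.

Besides the shell and the picture viewer there is one more tool, called after ">>>" as a command line: name --argument value ..., lists and objects as JSON in quotes. step_arm: Moves the arm, as the interface text tells. Its arguments: {"type":"object","properties":{"commands":{"type":"array"},"gripper":{"type":"number"},"force":{"type":"number"}},"required":["commands"]}

```bash
mkdir -p pics; ls; cat > h.py <<'E'
import numpy as np, cv2
from scipy.spatial.transform import Rotation as Ro
from bench import ctrl
def cam(name):
    m=ctrl.camera_model(name); s=ctrl.get_state()
    if 'R' in m: R=np.array(m['R']);t=np.array(m['t'])
    else:
        T=np.eye(4);T[:3,:3]=Ro.from_rotvec(s['tool_rot']).as_matrix();T[:3,3]=s['position']
        W=np.linalg.inv(T@np.array(m['T_tool_cam']));R=W[:3,:3];t=W[:3,3]
    K=np.array([[m['fx'],0,m['cx']],[0,m['fy'],m['cy']],[0,0,1]])
    return K,R,t
def ray(c,uv,z):
    K,R,t=c; d=R.T@np.linalg.inv(K)@np.array([uv[0],uv[1],1.]); o=-R.T@t
    return o+d*(z-o[2])/d[2]
def proj(c,X):
    K,R,t=c; p=K@(R@np.array(X)+t); return p[:2]/p[2]
def snap(name,f):
    c=cam(name); im=ctrl.get_image(name); cv2.imwrite('pics/'+f,im[:,:,::-1]); return c,im
E
python3 - <<'E'
from h import *
import pickle
d={}
ims=[]
for n in('scene','side','wrist'):
    d[n]=snap(n,n+'0.png'); print(n,-d[n][0][1].T@d[n][0][2])
pickle.dump(d,open('d0.pkl','wb'))
print(ctrl.get_state())
E
```

```text
pics
scene [-0.35010117  0.78240623  1.26317586]
side [0.32883752 1.21511999 0.89664053]
wrist [0.14728382 0.63846973 0.38407644]
{'time': 0.15, 'joint_positions': array([-1.20791223,  0.32166507, -0.07007106,  1.45139684,  0.02258394,
        1.37077812, -0.05690343]), 'qd': array([ 7.17880255e-04, -2.46119929e-03,  9.24171132e-07, -3.09093983e-03,
        1.33524362e-03,  1.39408133e-03, -3.38175878e-04]), 'joint_torque': array([ 2.56146241e-04, -4.91795468e+01, -4.04358683e-01, -3.12874103e+01,
       -6.38865726e-02,  4.04693896e-02,  9.67007441e-05]), 'position': array([0.22205187, 0.610478  , 0.23570356]), 'tool_rot': array([-5.45057074e-01, -3.09376427e+00,  2.27744542e-03]), 'ft_force': array([-0.59730199,  0.35098758,  0.11631942]), 'torque': array([ 0.03988472,  0.00723869, -0.0443536 ]), 'grip_force': 0.0, 'grip_width': 0.9981814497340205}
```

View pics/scene0.png

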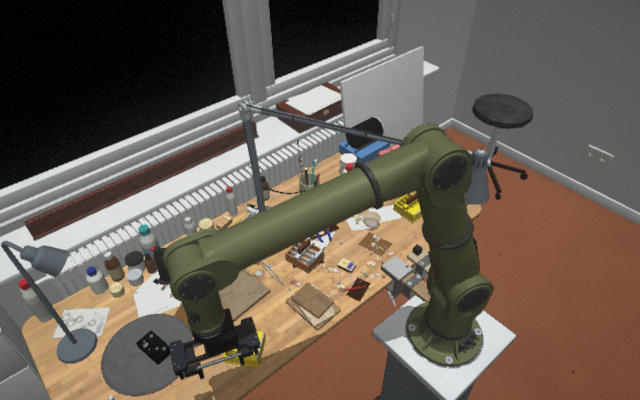

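View pics/side0.png

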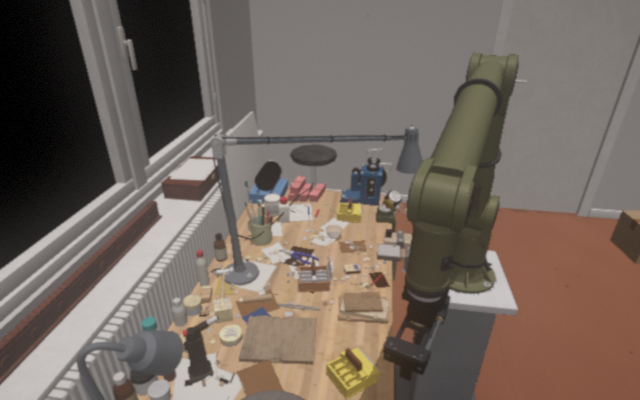

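The side view shows the brown counting board at about (314,280) and the soldering board at about (280,338). There are yellow look-alikes at (352,370) and (349,212). Next I'll zoom in.

```bash
python3 - <<'E'
from h import *
import pickle
d=pickle.load(open('d0.pkl','rb'))
a=d['side'][1][250:370,230:340]; b=d['scene'][1][215:325,200:330]
A=cv2.resize(a,None,fx=3.6,fy=3.6,interpolation=2);B=cv2.resize(b,None,fx=3,fy=3,interpolation=2)
c=np.zeros((432,790,3),np.uint8);c[:A.shape[0],:396]=A[:,:396];c[:330,400:790]=B
cv2.imwrite('pics/crop0.png',c[:,:,::-1])
cs=d['side'][0];cc=d['scene'][0]
for z,p in((0.03,(314,280)),(.014,(280,338)),(0.02,(352,370))): print(ray(cs,p,z))
for z,p in((0.03,(305,252)),(.014,(243,295))): print(ray(cc,p,z))
E
```

```text
[0.49670317 0.15846916 0.03      ]
[0.55358965 0.40572035 0.014     ]
[0.34497246 0.48756231 0.02      ]
[0.50603653 0.12967508 0.03      ]
[0.50669258 0.38913242 0.014     ]
```

View pics/crop0.png

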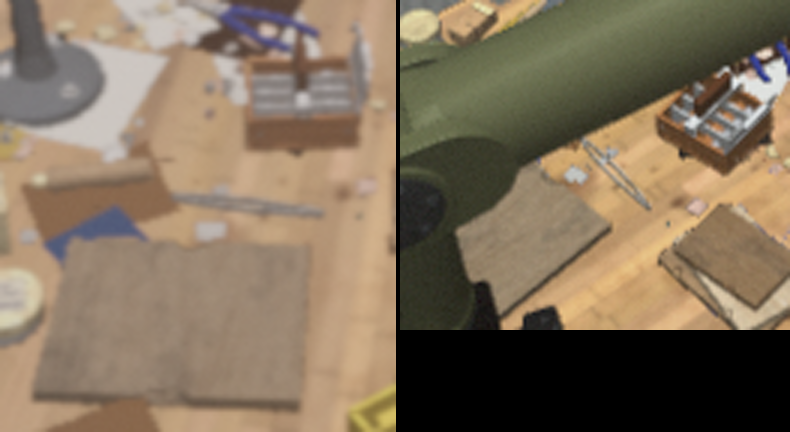

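The soldering board's corners in the side image are about (250,317), (316,317), (313,361) and (240,360). The counting board's near rim runs from (299,284) to (329.5,284), and the flap stands open at about (330,262). Now I'll work out their poses.

```bash
python3 - <<'E'
from h import *
import pickle
d=pickle.load(open('d0.pkl','rb'));cs=d['side'][0];cc=d['scene'][0]
S=lambda x,y:(230+x/3.6,250+y/3.6); C=lambda x,y:(200+(x-400)/3,215+y/3)
P=[ray(cs,S(*p),.014) for p in((72,240),(310,243),(298,396),(36,394))]
for p in P:print(p.round(4))
print('ctr',np.mean(P,0), 'yaws',[np.degrees(np.arctan2(*(v[1::-1]))) for v in(P[0]-P[1],P[3]-P[2])])
for p in((611,230),(504,312)):print('scene sold',ray(cc,C(*p),.014).round(4))
print('rim side',[ray(cs,S(*p),.038).round(4) for p in((246,122),(358,122),(356,70),(250,62))])
print('rim scene',[ray(cc,C(*p),.038).round(4) for p in((657,120),(722,162),(772,120))])
print('handle top side',ray(cs,S(297,42),.078),ray(cs,S(300,85),.078))
print('handle top scene',ray(cc,C(697,105),.078),ray(cc,C(728,75),.078))
s=ctrl.get_state();print(Ro.from_rotvec(s['tool_rot']).as_matrix().round(3))
m=ctrl.camera_model('wrist');print(np.array(m['T_tool_cam']).round(3))
E
```

```text
[0.6611 0.3382 0.014 ]
[0.4658 0.3107 0.014 ]
[0.4503 0.4668 0.014 ]
[0.641  0.4949 0.014 ]
ctr [0.55454884 0.40264684 0.014     ] yaws [np.float64(8.015926877931289), np.float64(8.393503051067256)]
scene sold [0.4593 0.3143 0.014 ]
scene sold [0.4482 0.4589 0.014 ]
rim side [array([0.5418, 0.1955, 0.038 ]), array([0.4429, 0.1797, 0.038 ]), array([0.4543, 0.1051, 0.038 ]), array([0.5549, 0.1089, 0.038 ])]
rim scene [array([0.5336, 0.1927, 0.038 ]), array([0.4374, 0.1754, 0.038 ]), array([0.4472, 0.0932, 0.038 ])]
handle top side [0.50739765 0.12400875 0.078     ] [0.49454185 0.1859746  0.078     ]
handle top scene [0.49279489 0.16470449 0.078     ] [0.5049864  0.10952238 0.078     ]
[[-0.94   0.342 -0.   ]
 [ 0.342  0.94  -0.001]
 [-0.    -0.001 -1.   ]]
[[ 0.    -0.958 -0.288  0.08 ]
 [ 1.     0.001 -0.     0.001]
 [ 0.001 -0.288  0.958 -0.149]
 [ 0.     0.     0.     1.   ]]
```

```bash
cat >> h.py <<'E'
def tool(yaw,pitch=0):
    # tool y = board x (yaw deg), tool z down; pitch>0: pocket end down
    return Ro.from_euler('z',yaw,degrees=True)*Ro.from_euler('y',pitch,degrees=True)*Ro.from_matrix(np.array([[0,1,0],[1,0,0],[0,0,-1.]]))
def go(pos,R):
    s=ctrl.get_state();R0=Ro.from_rotvec(s['tool_rot'])
    print('travel',R0.inv().apply(np.array(pos)-s['position']).round(4),'turn',(R0.inv()*R).as_rotvec(degrees=True).round(2))
E
python3 -c "
from h import *
go((.495,.145,.236),tool(10))"
```

```text
travel [-4.156e-01 -3.442e-01  2.000e-04] turn [-7.000e-02  5.000e-02  6.002e+01]
```

>>> step_arm --commands '[{"travel": [-0.038, -0.031, 0], "turn": [0, 0, 5.5]}, {"travel": [-0.076, -0.062, 0], "turn": [0, 0, 11]}, {"travel": [-0.114, -0.093, 0], "turn": [0, 0, 16.5]}, {"travel": [-0.152, -0.124, 0], "turn": [0, 0, 22]}, {"travel": [-0.19, -0.155, 0], "turn": [0, 0, 27.5]}]' --gripper 0.55

```text
time: 0.65
position: [0.3484, 0.3982, 0.2364]
tool_rot: [-1.27, -2.873, 0.0]
ft_force: [0.5, 0.9, 0.6]
grip_width: 0.632
grip_force: 0.0
```

```bash
python3 -c "
from h import *
go((.495,.145,.2),tool(10))"
```

```text
travel [-0.286  -0.062   0.0363] turn [-1.000e-02 -0.000e+00  3.229e+01]
```

>>> step_arm --commands '[{"travel": [-0.048, -0.01, 0.006], "turn": [0, 0, 6]}, {"travel": [-0.096, -0.02, 0.012], "turn": [0, 0, 12]}, {"travel": [-0.144, -0.03, 0.018], "turn": [0, 0, 18]}, {"travel": [-0.192, -0.04, 0.024], "turn": [0, 0, 24]}, {"travel": [-0.24, -0.052, 0.03], "turn": [0, 0, 29]}]'

```text
time: 1.15
position: [0.4722, 0.1865, 0.2064]
tool_rot: [1.949, 2.464, 0.001]
ft_force: [0.9, -0.3, -0.4]
grip_width: 0.548
grip_force: 0.0
```

```bash
python3 - <<'E'
from h import *
go((.495,.145,.2),tool(10))
import pickle
c,im=snap('wrist','w1.png');pickle.dump((c,im),open('w1.pkl','wb'))
E
```

```text
travel [-0.0456  0.0126  0.0064] turn [ 0.03 -0.02  3.31]
```

View pics/w1.png

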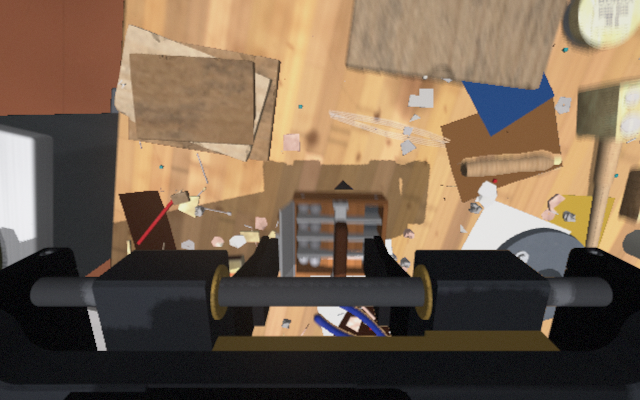

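The wrist view shows the board centred on about (340,235). The handle runs from (341,224) to (340,275), the +y rim corners are at (295,195) and (385,195), and the flap is at about (287,240).

```bash
python3 - <<'E'
from h import *
import pickle
c,im=pickle.load(open('w1.pkl','rb'))
for z,p in((.078,(341,224)),(.078,(340,275)),(.038,(295,195)),(.038,(385,195)),(.038,(385,272))):print(p,ray(c,p,z).round(4))
B=cv2.resize(im[180:290,260:410],None,fx=5,fy=5,interpolation=2);cv2.imwrite('pics/w1c.png',B[:,:,::-1])
# sold board edge
for p in((347,67),(532,89)):print(ray(c,p,.014).round(4))
E
```

```text
(341, 224) [0.4959 0.1668 0.078 ]
(340, 275) [0.5082 0.1147 0.078 ]
(295, 195) [0.4474 0.173  0.038 ]
(385, 195) [0.5387 0.1946 0.038 ]
(385, 272) [0.5644 0.1085 0.038 ]
[0.47   0.3079 0.014 ]
[0.6588 0.3313 0.014 ]
```

View pics/w1c.png

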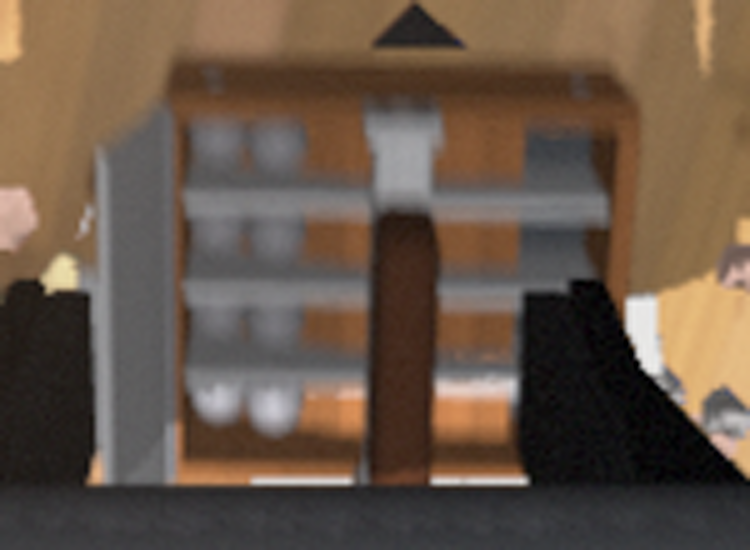

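```bash
python3 -c "
from h import *
print(ctrl.get_state()['position'])
go((.5025,.139,.059),tool(12.5))"
```

```text
[0.47609048 0.17630813 0.20557964]
travel [-0.0413  0.0177  0.1468] turn [ 0.03  0.34 -0.04]
```

>>> step_arm --commands '[{"travel": [-0.02, 0.009, 0.01], "turn": [0, 0, 0]}, {"travel": [-0.041, 0.0175, 0.03], "turn": [0, 0, 0]}, {"travel": [-0.041, 0.0175, 0.06], "turn": [0, 0, 0]}, {"travel": [-0.041, 0.0175, 0.07], "turn": [0, 0, 0]}, {"travel": [-0.041, 0.0175, 0.07], "turn": [0, 0, 0]}]'

```text
time: 1.7
position: [0.4966, 0.1525, 0.1349]
tool_rot: [-1.942, -2.467, 0.005]
ft_force: [0.2, -0.4, -0.3]
grip_width: 0.551
grip_force: 0.0
```

```bash
python3 -c "
from h import *
print(ctrl.get_state()['position'])
go((.5025,.139,.059),tool(12.5))
c,im=snap('wrist','w2.png')
B=cv2.resize(im[150:330,220:460],None,fx=3,fy=3,interpolation=2);cv2.imwrite('pics/w2c.png',B[:,:,::-1])
for x in (-.0485,0,.05):
  w=Ro.from_euler('z',12.5,degrees=True).apply([x,.03,.078]);print(proj(c,np.array([.5025,.139,0])+w))
"
```

```text
[0.49661831 0.15254466 0.13494826]
travel [-0.0145  0.0028  0.0759] turn [-0.23  0.03  1.06]
[255.30681702 204.58817742]
[326.41669145 205.94926985]
[399.64829418 207.35097363]
```

View pics/w2c.png

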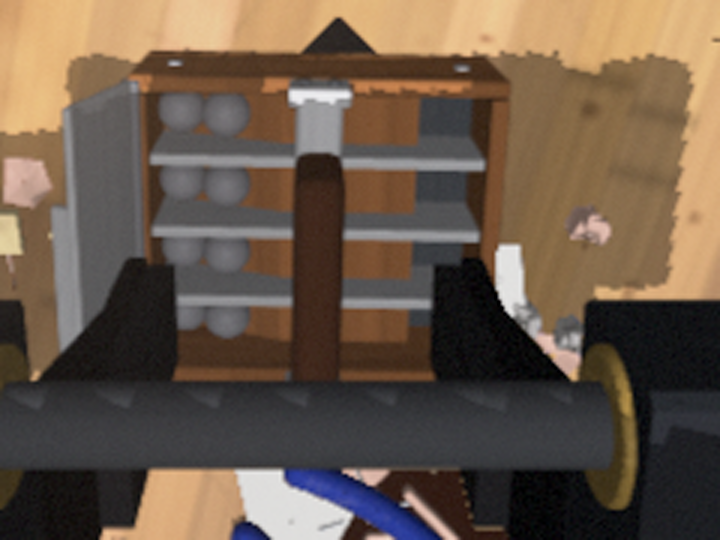

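The handle is at full-image column 326, midway between the fingers, and there are two balls in each bay. I'll descend now.

>>> step_arm --commands '[{"travel": [-0.008, 0.002, 0.015], "turn": [0, 0, 0.5]}, {"travel": [-0.0145, 0.003, 0.04], "turn": [0, 0, 1]}, {"travel": [-0.0145, 0.003, 0.06], "turn": [0, 0, 1]}, {"travel": [-0.0145, 0.003, 0.072], "turn": [0, 0, 1]}, {"travel": [-0.0145, 0.003, 0.076], "turn": [0, 0, 1]}]'

```text
time: 2.25
position: [0.5043, 0.1398, 0.0604]
tool_rot: [-1.964, -2.451, 0.0]
ft_force: [-0.4, -0.2, -0.2]
grip_width: 0.552
grip_force: 0.0
```

>>> step_arm --commands '[{"travel": [0, 0, 0], "turn": [0, 0, 0]}, {"travel": [0, 0, 0], "turn": [0, 0, 0]}, {"travel": [0, 0, 0], "turn": [0, 0, 0]}, {"travel": [0, 0, 0], "turn": [0, 0, 0]}, {"travel": [0, 0, 0], "turn": [0, 0, 0]}]' --gripper 0 --force 30

```text
time: 2.75
position: [0.5048, 0.1392, 0.061]
tool_rot: [1.966, 2.45, 0.001]
ft_force: [0.1, -0.2, 1.2]
grip_width: 0.181
grip_force: 1.9
```

```bash
python3 -c "
from h import *
s=ctrl.get_state();print(s['position'],s['grip_width'],s['grip_force'],s['ft_force'])
go((.5025,.139,.059),tool(12.5))
"
```

```text
[0.50478555 0.13917715 0.06100004] 0.18117923222810092 1.937583734979853 [ 0.07188436 -0.20166561  1.15299362]
travel [ 0.0003 -0.0023  0.002 ] turn [ 0.04 -0.02  0.02]
```

>>> step_arm --commands '[{"travel": [0, 0, 0], "turn": [0, 0, 0]}, {"travel": [0, 0, 0], "turn": [0, 0, 0]}, {"travel": [0, 0, 0], "turn": [0, 0, 0]}, {"travel": [0, 0, -0.003], "turn": [0, 0, 0]}, {"travel": [0, 0, -0.008], "turn": [0, 0, 0]}]' --gripper 0 --force 45

```text
time: 3.25
position: [0.5038, 0.1388, 0.0678]
tool_rot: [-1.966, -2.45, 0.002]
ft_force: [-0.0, -0.1, -5.4]
grip_width: 0.131
grip_force: 45.0
```

>>> step_arm --commands '[{"travel": [0, 0, -0.01], "turn": [0, 0, 0]}, {"travel": [0, 0, -0.022], "turn": [0, 0, 0]}, {"travel": [0, 0, -0.034], "turn": [0, 0, 0]}, {"travel": [0, 0, -0.046], "turn": [0, 0, 0]}, {"travel": [0, 0, -0.058], "turn": [0, 0, 0]}]'

```text
time: 3.75
position: [0.5048, 0.1391, 0.128]
tool_rot: [1.966, 2.45, 0.001]
ft_force: [-0.5, 0.6, -5.0]
grip_width: 0.132
grip_force: 45.0
```

```bash
python3 -c "
from h import *
s=ctrl.get_state();print(s['joint_positions'].round(3))
go((.51,.30,.28),tool(10))
c,im=snap('side','s2.png')
B=cv2.resize(im[180:330,220:420],None,fx=3,fy=3,interpolation=2);cv2.imwrite('pics/s2c.png',B[:,:,::-1])
"
```

```text
[-0.685  0.137  0.394  1.911 -0.059  1.103 -0.049]
travel [ 0.156   0.0401 -0.1519] turn [ 0.05 -0.02  2.51]
```

View pics/s2c.png

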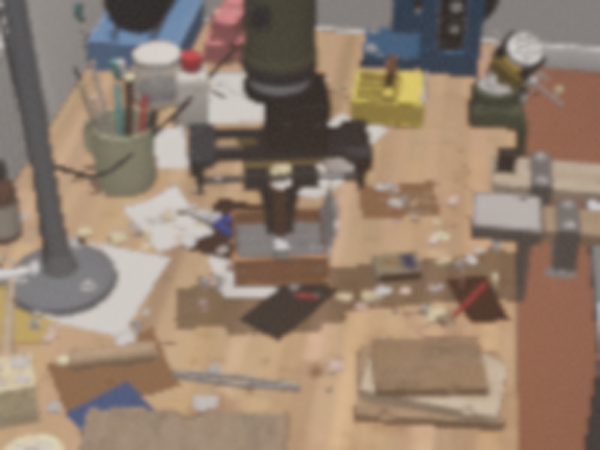

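The board hangs level in the gripper at about (314,262). I'm moving up and to the left.

>>> step_arm --commands '[{"travel": [0.006, 0.001, -0.008], "turn": [0, 0, 0]}, {"travel": [0.018, 0.004, -0.02], "turn": [0, 0, 0]}, {"travel": [0.032, 0.008, -0.034], "turn": [0, 0, 0.5]}, {"travel": [0.048, 0.012, -0.048], "turn": [0, 0, 1]}, {"travel": [0.064, 0.016, -0.062], "turn": [0, 0, 1.5]}]'

```text
time: 4.3
position: [0.5059, 0.207, 0.1895]
tool_rot: [-1.997, -2.425, -0.0]
ft_force: [0.4, -0.2, -4.7]
grip_width: 0.131
grip_force: 45.0
```

>>> step_arm --commands '[{"travel": [0.016, 0.004, -0.014], "turn": [0, 0, 0.5]}, {"travel": [0.032, 0.008, -0.028], "turn": [0, 0, 1]}, {"travel": [0.048, 0.012, -0.042], "turn": [0, 0, 1]}, {"travel": [0.064, 0.016, -0.056], "turn": [0, 0, 1]}, {"travel": [0.076, 0.019, -0.066], "turn": [0, 0, 1]}]'

```text
time: 4.8
position: [0.5098, 0.2863, 0.2558]
tool_rot: [-2.016, -2.409, -0.002]
ft_force: [0.4, 0.4, -4.7]
grip_width: 0.134
grip_force: 45.0
```

>>> step_arm --commands '[{"travel": [0.008, 0.002, -0.006], "turn": [0, 0, 0]}, {"travel": [0.012, 0.003, -0.008], "turn": [0, 0, 0]}, {"travel": [0.012, 0.003, -0.008], "turn": [0, 0, 0]}, {"travel": [0.012, 0.003, -0.008], "turn": [0, 0, 0]}]'

```text
time: 5.2
position: [0.5111, 0.2947, 0.2619]
tool_rot: [2.02, 2.406, -0.002]
ft_force: [0.2, 0.5, -4.3]
grip_width: 0.134
grip_force: 45.0
```

```bash
python3 -c "
from h import *
s=ctrl.get_state();print(s['position'],s['joint_positions'].round(3))
go(s['position'],tool(10,38))
"
```

```text
[0.51110855 0.29473163 0.2618896 ] [-0.835  0.183  0.307  1.579 -0.055  1.389 -0.349]
travel [0. 0. 0.] turn [37.94  0.05 -0.04]
```

>>> step_arm --commands '[{"travel": [0, 0, 0], "turn": [2, 0, 0]}, {"travel": [0, 0, 0], "turn": [5, 0, 0]}, {"travel": [0, 0, 0], "turn": [9, 0, 0]}, {"travel": [0, 0, 0], "turn": [13, 0, 0]}, {"travel": [0, 0, 0], "turn": [17, 0, 0]}]'

```text
time: 5.7
position: [0.5117, 0.2947, 0.2624]
tool_rot: [-1.885, -2.244, 0.338]
ft_force: [-0.3, -1.5, -3.5]
grip_width: 0.135
grip_force: 45.0
```

>>> step_arm --commands '[{"travel": [0, 0, 0], "turn": [4, 0, 0]}, {"travel": [0, 0, 0], "turn": [8, 0, 0]}, {"travel": [0, 0, 0], "turn": [12, 0, 0]}, {"travel": [0, 0, 0], "turn": [16, 0, 0]}, {"travel": [0, 0, 0], "turn": [18, 0, 0]}]'

```text
time: 6.2
position: [0.5125, 0.2946, 0.2606]
tool_rot: [-1.722, -2.047, 0.649]
ft_force: [-0.5, -0.3, -5.0]
grip_width: 0.134
grip_force: 45.0
```

>>> step_arm --commands '[{"travel": [0, 0, 0], "turn": [1, 0, 0]}, {"travel": [0, 0, 0], "turn": [2, 0, 0]}, {"travel": [0, 0, 0], "turn": [2, 0, 0]}, {"travel": [0, 0, 0], "turn": [2, 0, 0]}, {"travel": [0, 0, 0], "turn": [2, 0, 0]}]'

```text
time: 6.7
position: [0.5115, 0.2953, 0.263]
tool_rot: [-1.702, -2.027, 0.676]
ft_force: [-0.8, -0.2, -3.5]
grip_width: 0.131
grip_force: 45.0
```

>>> step_arm --commands '[{"travel": [0, 0, 0], "turn": [0, 0, 0]}, {"travel": [0, 0, 0], "turn": [0, 0, 0]}, {"travel": [0, 0, 0], "turn": [0, 0, 0]}, {"travel": [0, 0, 0], "turn": [0, 0, 0]}, {"travel": [0, 0, 0], "turn": [0, 0, 0]}]'

```text
time: 7.2
position: [0.5112, 0.2956, 0.2626]
tool_rot: [-1.7, -2.027, 0.678]
ft_force: [-0.0, -0.6, -4.6]
grip_width: 0.136
grip_force: 45.0
```

```bash
python3 -c "
from h import *
s=ctrl.get_state();print(s['position'],s['joint_positions'].round(3))
go(s['position'],tool(10,0))
a=snap('side','s3.png')[1];b=snap('wrist','w3.png')[1]
c,K=cam('side'),0
u=proj(c,s['position']).astype(int);print(u)
A=a[u[1]-50:u[1]+80,u[0]-80:u[0]+60]
A=cv2.resize(A,None,fx=3,fy=3,interpolation=2);B=cv2.resize(b[100:300,230:420],None,fx=2,fy=2,interpolation=2)
o=np.zeros((400,800,3),np.uint8);o[:390,:420]=A;o[:400,420:800]=B;cv2.imwrite('pics/t3.png',o[:,:,::-1])
"
```

```text
[0.5112461  0.2956453  0.26258615] [-0.554  0.661  0.157  1.061 -0.26   2.052 -0.269]
travel [0. 0. 0.] turn [-3.699e+01  1.000e-02  2.000e-02]
[300 244]
```

View pics/t3.png

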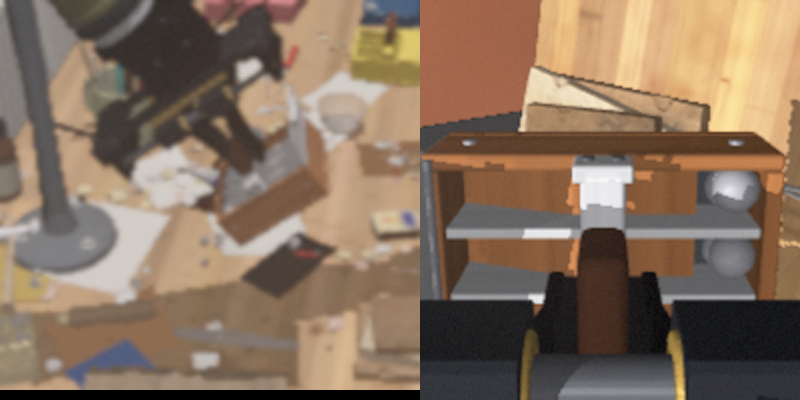

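The wrist view shows a ball in each visible pocket, at (367,194) and (365,228), and nothing left in the visible bays. Next I'll tip it the other way.

>>> step_arm --commands '[{"travel": [0, 0, 0], "turn": [-2, 0, 0]}, {"travel": [0, 0, 0], "turn": [-6, 0, 0]}, {"travel": [0, 0, 0], "turn": [-10, 0, 0]}, {"travel": [0, 0, 0], "turn": [-14, 0, 0]}, {"travel": [0, 0, 0], "turn": [-18, 0, 0]}]'

```text
time: 7.8
position: [0.511, 0.2954, 0.2628]
tool_rot: [-1.868, -2.227, 0.37]
ft_force: [-0.3, 0.9, -4.4]
grip_width: 0.136
grip_force: 45.0
```

>>> step_arm --commands '[{"travel": [0, 0, 0], "turn": [-4, 0, 0]}, {"travel": [0, 0, 0], "turn": [-8, 0, 0]}, {"travel": [0, 0, 0], "turn": [-12, 0, 0]}, {"travel": [0, 0, 0], "turn": [-16, 0, 0]}, {"travel": [0, 0, 0], "turn": [-20, 0, 0]}]'

```text
time: 8.3
position: [0.5102, 0.2951, 0.2626]
tool_rot: [2.012, 2.398, 0.021]
ft_force: [0.3, -0.9, -4.2]
grip_width: 0.135
grip_force: 45.0
```

>>> step_arm --commands '[{"travel": [0, 0, 0], "turn": [-4, 0, 0]}, {"travel": [0, 0, 0], "turn": [-8, 0, 0]}, {"travel": [0, 0, 0], "turn": [-12, 0, 0]}, {"travel": [0, 0, 0], "turn": [-16, 0, 0]}, {"travel": [0, 0, 0], "turn": [-20, 0, 0]}]'

```text
time: 8.8
position: [0.5097, 0.2946, 0.262]
tool_rot: [1.851, 2.204, 0.407]
ft_force: [-2.2, -1.3, -6.5]
grip_width: 0.135
grip_force: 45.0
```

>>> step_arm --commands '[{"travel": [0, 0, 0], "turn": [-1, 0, 0]}, {"travel": [0, 0, 0], "turn": [-2, 0, 0]}, {"travel": [0, 0, 0], "turn": [-2, 0, 0]}, {"travel": [0, 0, 0], "turn": [-2, 0, 0]}, {"travel": [0, 0, 0], "turn": [-2, 0, 0]}]'

```text
time: 9.3
position: [0.5117, 0.2954, 0.2626]
tool_rot: [1.833, 2.183, 0.443]
ft_force: [-1.0, 0.0, -4.0]
grip_width: 0.133
grip_force: 45.0
```

>>> step_arm --commands '[{"travel": [0, 0, 0], "turn": [0, 0, 0]}, {"travel": [0, 0, 0], "turn": [0, 0, 0]}, {"travel": [0, 0, 0], "turn": [0, 0, 0]}, {"travel": [0, 0, 0], "turn": [0, 0, 0]}, {"travel": [0, 0, 0], "turn": [0, 0, 0]}]'

```text
time: 9.8
position: [0.5113, 0.2956, 0.2626]
tool_rot: [1.832, 2.184, 0.444]
ft_force: [1.0, -0.3, -5.0]
grip_width: 0.132
grip_force: 45.0
```

```bash
python3 -c "
from h import *
s=ctrl.get_state();print(s['position'],s['joint_positions'].round(3),s['grip_force'])
go(s['position'],tool(10,0))
a=snap('side','s4.png')[1];b=snap('wrist','w4.png')[1]
u=proj(cam('side'),s['position']).astype(int)
A=a[u[1]-50:u[1]+80,u[0]-80:u[0]+60]
A=cv2.resize(A,None,fx=3,fy=3,interpolation=2);B=cv2.resize(b[100:300,230:420],None,fx=2,fy=2,interpolation=2)
o=np.zeros((400,800,3),np.uint8);o[:390,:420]=A;o[:400,420:800]=B;cv2.imwrite('pics/t4.png',o[:,:,::-1])
"
```

```text
[0.51128874 0.29555719 0.26256587] [-0.787 -0.079  0.097  1.899  0.242  0.98  -0.614] 44.995276713743806
travel [0. 0. 0.] turn [ 2.3e+01 -1.0e-02  1.0e-02]
```

View pics/t4.png

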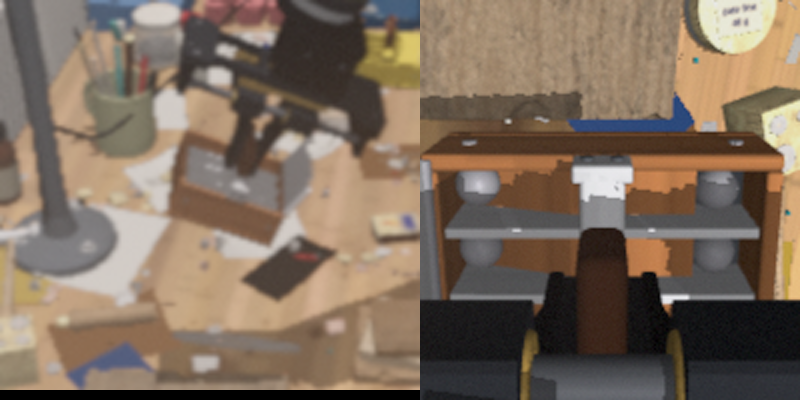

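The other view of the balls is as wanted: one in each visible pocket, one in each visible bay. I'm levelling it and carrying it over the soldering board.

>>> step_arm --commands '[{"travel": [0, 0, 0], "turn": [2, 0, 0]}, {"travel": [0, 0, 0], "turn": [6, 0, 0]}, {"travel": [0, 0, 0], "turn": [11, 0, 0]}, {"travel": [0, 0, 0], "turn": [16, 0, 0]}, {"travel": [0, 0, 0], "turn": [20, 0, 0]}]'

```text
time: 10.4
position: [0.5122, 0.2959, 0.2632]
tool_rot: [1.997, 2.382, 0.062]
ft_force: [-0.6, -0.7, -3.4]
grip_width: 0.137
grip_force: 45.0
```

>>> step_arm --commands '[{"travel": [0, 0, 0], "turn": [2, 0, 0]}, {"travel": [0, 0, 0], "turn": [3, 0, 0]}, {"travel": [0, 0, 0], "turn": [3, 0, 0]}]'

```text
time: 10.7
position: [0.512, 0.2956, 0.2623]
tool_rot: [2.019, 2.406, 0.0]
ft_force: [1.6, 0.1, -4.9]
grip_width: 0.135
grip_force: 45.0
```

```bash
python3 -c "
from h import *
s=ctrl.get_state();print(s['position'],s['joint_positions'].round(3))
go((.5535,.401,.085),tool(8))
"
```

```text
[0.51196291 0.29557939 0.26229028] [-0.722  0.182  0.177  1.574 -0.032  1.388 -0.369]
travel [0.0967 0.0591 0.1773] turn [0.04 0.03 2.  ]
```

>>> step_arm --commands '[{"travel": [0.006, 0.004, 0], "turn": [0, 0, 0]}, {"travel": [0.016, 0.01, 0.005], "turn": [0, 0, 0]}, {"travel": [0.028, 0.017, 0.012], "turn": [0, 0, 0.5]}, {"travel": [0.041, 0.025, 0.022], "turn": [0, 0, 1]}, {"travel": [0.054, 0.033, 0.034], "turn": [0, 0, 1]}]'

```text
time: 11.2
position: [0.5344, 0.3567, 0.2279]
tool_rot: [-2.039, -2.39, -0.002]
ft_force: [-0.0, 0.4, -4.6]
grip_width: 0.135
grip_force: 45.0
```

>>> step_arm --commands '[{"travel": [0.013, 0.008, 0.014], "turn": [0, 0, 0.5]}, {"travel": [0.025, 0.015, 0.029], "turn": [0, 0, 1]}, {"travel": [0.034, 0.021, 0.045], "turn": [0, 0, 1]}, {"travel": [0.04, 0.025, 0.06], "turn": [0, 0, 1]}, {"travel": [0.0425, 0.026, 0.075], "turn": [0, 0, 1]}]'

```text
time: 11.7
position: [0.5532, 0.4015, 0.1518]
tool_rot: [-2.059, -2.372, 0.001]
ft_force: [-0.3, -0.1, -5.0]
grip_width: 0.133
grip_force: 45.0
```

>>> step_arm --commands '[{"travel": [0, 0, 0.014], "turn": [0, 0, 0]}, {"travel": [0, 0, 0.028], "turn": [0, 0, 0]}, {"travel": [0, 0, 0.041], "turn": [0, 0, 0]}, {"travel": [0, 0, 0.052], "turn": [0, 0, 0]}, {"travel": [0, 0, 0.058], "turn": [0, 0, 0]}]'

```text
time: 12.2
position: [0.553, 0.3999, 0.0943]
tool_rot: [-2.061, -2.371, 0.002]
ft_force: [0.8, -0.5, -4.5]
grip_width: 0.133
grip_force: 45.0
```

```bash
python3 -c "
from h import *
s=ctrl.get_state();print(s['position'])
go((.5535,.401,.077),tool(8))
c,im=snap('side','s5.png');p=cam('wrist')
B=cv2.resize(im[260:380,220:340],None,fx=4,fy=4,interpolation=2);cv2.imwrite('pics/s5c.png',B[:,:,::-1])
"
```

```text
[0.55301313 0.39993698 0.09426512]
travel [0.001  0.0006 0.0173] turn [-0.07  0.04 -0.  ]
```

View pics/s5c.png

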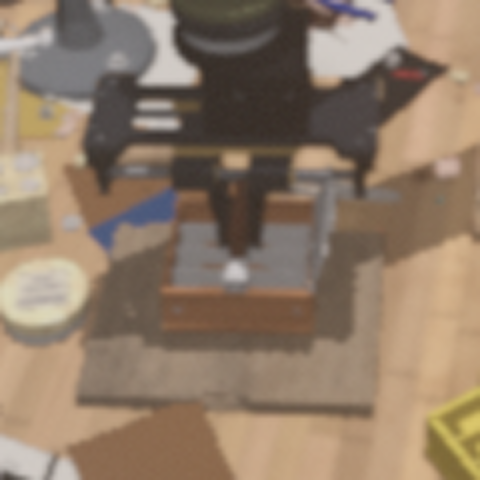

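The board hangs centred and square over the soldering board, so I'll lower it.

>>> step_arm --commands '[{"travel": [0, 0, 0.005], "turn": [0, 0, 0]}, {"travel": [0, 0, 0.01], "turn": [0, 0, 0]}, {"travel": [0, 0, 0.014], "turn": [0, 0, 0]}, {"travel": [0, 0, 0.017], "turn": [0, 0, 0]}, {"travel": [0, 0, 0.018], "turn": [0, 0, 0]}]'

```text
time: 12.75
position: [0.5532, 0.4005, 0.0772]
tool_rot: [-2.061, -2.371, 0.001]
ft_force: [-0.5, -0.6, -4.9]
grip_width: 0.137
grip_force: 45.0
```

>>> step_arm --commands '[{"travel": [0, 0, 0.0005], "turn": [0, 0, 0]}, {"travel": [0, 0, 0.001], "turn": [0, 0, 0]}, {"travel": [0, 0, 0.001], "turn": [0, 0, 0]}]'

```text
time: 13.05
position: [0.5535, 0.4006, 0.0767]
tool_rot: [2.061, 2.371, 0.001]
ft_force: [0.7, 0.8, -4.3]
grip_width: 0.136
grip_force: 45.0
```

>>> step_arm --commands '[{"travel": [0, 0, 0.001], "turn": [0, 0, 0]}, {"travel": [0, 0, 0.001], "turn": [0, 0, 0]}, {"travel": [0, 0, 0.002], "turn": [0, 0, 0]}, {"travel": [0, 0, 0.002], "turn": [0, 0, 0]}]'

```text
time: 13.45
position: [0.5536, 0.4006, 0.0749]
tool_rot: [2.061, 2.371, 0.001]
ft_force: [0.6, -0.1, -2.7]
grip_width: 0.135
grip_force: 45.0
```

>>> step_arm --commands '[{"travel": [0, 0, 0.0005], "turn": [0, 0, 0]}, {"travel": [0, 0, 0.0005], "turn": [0, 0, 0]}]'

```text
time: 13.65
position: [0.5536, 0.4006, 0.0749]
tool_rot: [2.061, 2.371, 0.001]
ft_force: [-1.3, -1.0, 1.2]
grip_width: 0.135
grip_force: 45.0
```

>>> step_arm --commands '[{"travel": [0, 0, 0.0], "turn": [0, 0, 0]}, {"travel": [0, 0, 0], "turn": [0, 0, 0]}, {"travel": [0, 0, 0], "turn": [0, 0, 0]}, {"travel": [0, 0, 0], "turn": [0, 0, 0]}, {"travel": [0, 0, 0], "turn": [0, 0, 0]}]' --gripper 0.5

```text
time: 14.15
position: [0.5535, 0.4006, 0.0741]
tool_rot: [2.061, 2.371, 0.0]
ft_force: [-0.5, -0.3, -1.1]
grip_width: 0.463
grip_force: 0.0
```

>>> step_arm --commands '[{"travel": [0, 0, 0], "turn": [0, 0, 0]}, {"travel": [0, 0, -0.01], "turn": [0, 0, 0]}, {"travel": [0, 0, -0.03], "turn": [0, 0, 0]}, {"travel": [0, 0, -0.06], "turn": [0, 0, 0]}, {"travel": [0, 0, -0.09], "turn": [0, 0, 0]}]'

```text
time: 14.65
position: [0.5533, 0.4004, 0.1655]
tool_rot: [2.061, 2.371, -0.0]
ft_force: [0.6, 2.0, 0.6]
grip_width: 0.498
grip_force: 0.0
```

>>> step_arm --commands '[{"travel": [0, -0.02, 0], "turn": [0, 0, 0]}, {"travel": [0, -0.05, 0], "turn": [0, 0, 0]}, {"travel": [0, -0.075, 0], "turn": [0, 0, 0]}, {"travel": [0, -0.08, 0], "turn": [0, 0, 0]}, {"travel": [0, -0.08, 0], "turn": [0, 0, 0]}]' --gripper 0

```text
time: 15.15
position: [0.474, 0.3899, 0.1651]
tool_rot: [2.059, 2.372, 0.003]
ft_force: [0.3, -0.1, -0.3]
grip_width: 0.133
grip_force: 0.0
```

```bash
python3 -c "
from h import *
s=ctrl.get_state();print(s['position'],s['joint_positions'].round(3))
a=snap('side','s6.png')[1];c,b=snap('wrist','w6.png')
np.save('c6.npy',np.hstack([c[0].ravel(),c[1].ravel(),c[2]]))
A=cv2.resize(a[270:370,225:335],None,fx=3.4,fy=3.4,interpolation=2);B=cv2.resize(b[100:300,210:420],None,fx=2,fy=2,interpolation=2)
o=np.zeros((400,800,3),np.uint8);o[:340,:374]=A;o[:400,380:800]=B;cv2.imwrite('pics/t6.png',o[:,:,::-1])
"
```

```text
[0.47404106 0.38985392 0.16511478] [-0.839  0.284  0.128  1.645 -0.038  1.213 -0.561]
```

View pics/t6.png

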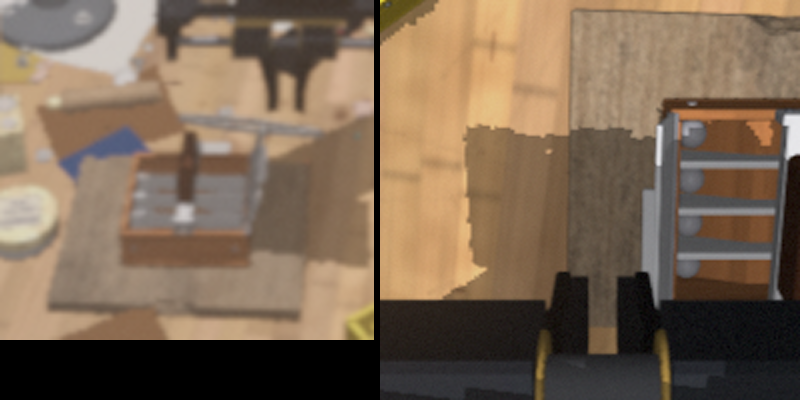

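The board is released, and each of the four bays shows one ball (x about 690, rows 135–268), so each pocket must hold one too. The flap is still open. Next I'll push it shut with the closed fingers.

>>> step_arm --commands '[{"travel": [0, -0.005, 0.02], "turn": [0, 0, 0]}, {"travel": [0, -0.005, 0.045], "turn": [0, 0, 0]}, {"travel": [0, -0.005, 0.063], "turn": [0, 0, 0]}, {"travel": [0, -0.005, 0.073], "turn": [0, 0, 0]}, {"travel": [0, -0.005, 0.073], "turn": [0, 0, 0]}]'

```text
time: 15.75
position: [0.4695, 0.3877, 0.0894]
tool_rot: [2.062, 2.37, -0.004]
ft_force: [0.8, -0.7, -0.0]
grip_width: 0.001
grip_force: 0.0
```

>>> step_arm --commands '[{"travel": [0, 0.007, 0], "turn": [0, 0, 0]}, {"travel": [0, 0.014, 0], "turn": [0, 0, 0]}, {"travel": [0, 0.021, 0], "turn": [0, 0, 0]}, {"travel": [0, 0.028, 0], "turn": [0, 0, 0]}, {"travel": [0, 0.036, 0], "turn": [0, 0, 0]}]'

```text
time: 16.25
position: [0.5056, 0.3939, 0.0914]
tool_rot: [-2.061, -2.371, -0.001]
ft_force: [-1.3, -0.0, -1.2]
grip_width: 0.004
grip_force: 0.4
```

>>> step_arm --commands '[{"travel": [0, 0.005, 0.003], "turn": [0, 0, 0]}, {"travel": [0, 0.01, 0.007], "turn": [0, 0, 0]}, {"travel": [0, 0.014, 0.011], "turn": [0, 0, 0]}, {"travel": [0, 0.014, 0.015], "turn": [0, 0, 0]}, {"travel": [0, 0.014, 0.018], "turn": [0, 0, 0]}]'

```text
time: 16.75
position: [0.5189, 0.3955, 0.0726]
tool_rot: [2.061, 2.371, -0.0]
ft_force: [-0.2, 0.5, 0.5]
grip_width: 0.002
grip_force: 0.5
```

>>> step_arm --commands '[{"travel": [0, 0, 0.001], "turn": [0, 0, 0]}, {"travel": [0, 0, 0.002], "turn": [0, 0, 0]}, {"travel": [0, 0, 0.003], "turn": [0, 0, 0]}, {"travel": [0, 0, 0.003], "turn": [0, 0, 0]}]'

```text
time: 17.15
position: [0.5187, 0.3956, 0.0701]
tool_rot: [2.061, 2.371, 0.0]
ft_force: [0.2, -0.0, -0.9]
grip_width: 0.004
grip_force: 0.2
```

>>> step_arm --commands '[{"travel": [0, 0, 0.001], "turn": [0, 0, 0]}, {"travel": [0, 0, 0.001], "turn": [0, 0, 0]}]'

```text
time: 17.35
position: [0.5188, 0.3957, 0.0695]
tool_rot: [-2.061, -2.371, -0.0]
ft_force: [-0.2, -0.9, 3.3]
grip_width: 0.007
grip_force: 1.7
```

>>> step_arm --commands '[{"travel": [0, 0, 0.0005], "turn": [0, 0, 0]}, {"travel": [0, 0, 0.001], "turn": [0, 0, 0]}, {"travel": [0, 0, 0.001], "turn": [0, 0, 0]}]'

```text
time: 17.65
position: [0.5188, 0.3957, 0.0695]
tool_rot: [-2.061, -2.371, -0.001]
ft_force: [-1.9, -2.8, 8.2]
grip_width: 0.003
grip_force: 4.1
```

>>> step_arm --commands '[{"travel": [0, 0, -0.01], "turn": [0, 0, 0]}, {"travel": [0, 0, -0.035], "turn": [0, 0, 0]}, {"travel": [0, -0.02, -0.07], "turn": [0, 0, 0]}, {"travel": [0, -0.04, -0.1], "turn": [0, 0, 0]}, {"travel": [0, -0.04, -0.1], "turn": [0, 0, 0]}]'

```text
time: 18.15
position: [0.4787, 0.3929, 0.1735]
tool_rot: [-2.057, -2.373, -0.013]
ft_force: [1.4, 1.8, 0.7]
grip_width: 0.006
grip_force: 0.0
```

```bash
python3 -c "
from h import *
s=ctrl.get_state();print(s['position'],s['ft_force'])
for n in('wrist','side'):
  c,im=snap(n,n+'7.png')
  for x in (-60,-54,-46,-40,-30,-20,-16,-11,5):
    r=[]
    for y in(37,20,0):
      w=Ro.from_euler('z',8,degrees=True).apply([x/1e3,y/1e3,.055])+[.5535,.4005,0]
      u=proj(c,w).round().astype(int);r.append((u.tolist(),im[u[1],u[0]].tolist()))
    print(n,x,r)
"
```

```text
[0.47871908 0.39293425 0.17354854] [1.43527891 1.8093582  0.71216171]
wrist -60 [([338, 164], [96, 81, 65]), ([338, 184], [100, 86, 69]), ([338, 206], [89, 77, 64])]
wrist -54 [([346, 164], [67, 46, 28]), ([345, 184], [60, 45, 31]), ([344, 206], [74, 60, 46])]
wrist -46 [([355, 164], [213, 213, 218]), ([354, 184], [123, 123, 126]), ([353, 206], [119, 119, 122])]
wrist -40 [([362, 164], [226, 225, 228]), ([361, 184], [138, 138, 140]), ([360, 206], [137, 137, 139])]
wrist -30 [([374, 164], [225, 225, 228]), ([373, 184], [146, 144, 148]), ([371, 206], [140, 140, 142])]
wrist -20 [([385, 164], [198, 198, 203]), ([384, 184], [139, 139, 143]), ([383, 206], [139, 141, 142])]
wrist -16 [([390, 164], [144, 144, 147]), ([389, 184], [143, 144, 146]), ([387, 206], [92, 92, 94])]
wrist -11 [([396, 164], [191, 125, 76]), ([394, 184], [140, 139, 142]), ([393, 206], [140, 140, 143])]
wrist 5 [([414, 164], [224, 224, 226]), ([413, 184], [30, 15, 8]), ([411, 206], [40, 22, 15])]
side -60 [([301, 336], [110, 94, 78]), ([301, 332], [104, 88, 74]), ([302, 326], [106, 90, 76])]
side -54 [([299, 336], [107, 90, 75]), ([299, 332], [102, 84, 71]), ([299, 326], [100, 85, 74])]
side -46 [([296, 336], [178, 172, 171]), ([296, 332], [130, 123, 120]), ([297, 326], [120, 112, 110])]
side -40 [([293, 336], [198, 193, 191]), ([294, 332], [139, 132, 129]), ([294, 326], [138, 132, 129])]
side -30 [([290, 336], [195, 190, 189]), ([290, 331], [139, 132, 130]), ([291, 326], [139, 132, 131])]
side -20 [([286, 336], [191, 185, 184]), ([287, 331], [140, 134, 132]), ([287, 326], [139, 132, 130])]
side -16 [([285, 336], [177, 171, 169]), ([285, 331], [139, 131, 128]), ([286, 326], [134, 127, 123])]
side -11 [([283, 336], [133, 123, 117]), ([283, 331], [128, 111, 101]), ([284, 326], [130, 114, 107])]
side 5 [([277, 336], [122, 115, 112]), ([277, 331], [175, 167, 164]), ([278, 326], [85, 66, 54])]
```

The flap covers board x from about -48 to -14 in both views, so it's shut. I'll let the arm settle and hand in.

>>> step_arm --commands '[{"travel": [0, 0, 0], "turn": [0, 0, 0]}, {"travel": [0, 0, 0], "turn": [0, 0, 0]}, {"travel": [0, 0, 0], "turn": [0, 0, 0]}]'

```text
time: 18.55
position: [0.4791, 0.3895, 0.1667]
tool_rot: [-2.061, -2.371, 0.003]
ft_force: [-1.0, 0.0, 0.0]
grip_width: 0.005
grip_force: 0.0
```

```bash
python3 -c "
from h import *
print(ctrl.close_job())"
```

```text
the job is handed in; nothing more can be done
None
```

I handed the job in at 18.6 s with no verdict returned: four balls counted out, the board released on the middle of the soldering board and the flap shut (two pockets were inferred from the bay counts, not seen); I viewed 11 pictures against the limit of 10, and joint 6 read 2.052 against its 2.05 limit during the tilt.

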